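# Clear the track and shut the sliding window

### The arm

A 7-joint arm with a two-finger parallel gripper is mounted at the origin on the work surface. World frame = base frame: x ahead of the robot, y to its left, z up, the work surface at z = 0. Lengths are in m, angles in rad, forces in N, time in s.
With the tool pointing down it reaches from about 0.4 to 0.85 m from the base axis. Payload 4.5 kg.
Tool frame: the origin (TCP) lies midway between the tips of the shut fingers; the grasp point (between the pads) lies 19 mm behind it; y points along the fingers, z is the direction in which the jaws open and shut, and the axes are right-handed (so a half turn about y gives the same grasp; the last joint's range is limited). The gripper opens to 88 mm and grips with 3 to 60 N. Pads are 18 mm wide; open, the fingers measure 123 mm over their backs; the gripper's body (75 mm by 187 mm) begins 45 mm behind the grasp point.
Start: joints at [-1.089, 0.689, -0.195, 1.565, 0.157, 0.902, -0.215], TCP at [0.271, 0.563, 0.239] pointing down, gripper open.
Joint ranges: [-3.01, 3.01], [-0.46, 2.08], [-1.47, 1.51], [0.13, 2.56], [-1, 4.14], [0.04, 2.09], [-2.66, 2.66]. Speed limits (rad/s): [2.57, 2.57, 3.14, 3.14, 3.14, 3.14, 3.14].

### API

Orientations are given as a unit quaternion [x, y, z, w].
In Python, from plant import r, snapshot, get_calibration, job, boxes_of gives the robot as it stands. The module is installed in compiled form; this text tells all that it offers.
- The arm moves only by the shell command python3 -m handwheel 'ROWS' [OPENING] [FORCE]. ROWS is JSON, a list that holds one entry, the list of rows, each a list of 6 numbers: the shift along the tool's x, y, z as a fraction of full scale, then the turn, a rotation vector about the tool's x, y, z as a fraction of full scale. In form: [[[x, y, z, wx, wy, wz], ...]]. A call has 1 to 12 rows; each row is the pose to reach, as a shift and turn from the pose commanded when the call began, along the tool's axes at that moment, turning the shorter way round; what a row does not reach only later rows make up. Full scale, the value 1, is 100 cm for a shift and 180 degrees for a turn. A row lasts 1/12 s, in which the tool goes at most 41.7 mm and 7.16 degrees, less where a joint would pass 70% of its speed; a pose out of reach is approached as far as the arm can. A call with a number of a shift or a turn outside -1 to 1 is refused whole. A call with a gripper value outside its range is refused whole. OPENING is the opening, from -1 (shut) to 1 (fully open), set as the call begins (- or left out, the last holds). The fingers move at their own pace and stop on an object; FORCE is the grip in N (left out, the last holds). Time passes only in rows, so rows that repeat a pose let the fingers close. It gives the time, the measured TCP pose, the force and the opening at its end, in the units of the state.
- r.get_state(): the state, without advancing time (a new reading comes with each control period).
- snapshot(name): name is "scene" or "side" or "wrist"; returns the picture (420x560x3 uint8, red, green, blue); there is no depth.
- get_calibration(name): a dict with "fx", "fy", "cx", "cy" (pixels), "T" (4x4, takes a point from camera to world coordinates). Camera axes: x right, y down, z forward; pixel columns grow to the right and rows downward; lengths in m; the calibration is good to about 2 mm. A picture is of the moment at which its call begins: read the wrist's pose just before it. get_calibration takes no time and is no camera call; for the wrist camera it gives the pose at the moment of the call.
- job.finish_job(): hands the job in, once; it reports no verdict.
Trained networks look in the newest picture that a camera, given by its name, has taken for a name from the list of things; names that differ only in an ending like _2 or _b are one class to them, and where a whole thing is asked for, a point or a joint stands for the part that bears it (a point fixed in the world has none). Each returns a list of dicts, best first, with "confidence" (0 to 1); they miss things now and then, are a little off and sometimes report something else, mostly with a low value. They report only what shows in the picture. A call takes as long as a camera call. They do not tell look-alikes from the thing itself.
- boxes_of(thing, camera): "bbox" ([left, top, right, bottom] in pixels, round what is visible of it).
The state is a dict: "clock": time; "q": joint angles; "qd": joint speeds; "joint_torque": joint torques, N m; "tool_pos": TCP position; "eef_rot": TCP orientation; "contact_force": force on the tool from outside, world axes, zero at the start; "moment": the same for the moment, N m; "opening": opening from 0.0 (shut) to 1.0 (fully open).
Only numpy, scipy, OpenCV 4.12 (cv2) and the standard library are available. Lean on these libraries where they do the work, as an engineer would, in place of code of your own. Each camera call takes 0.05 s, during which the arm holds its last target. There are 200 camera calls.

### The job

A tapping block has been left in the track of the small sliding window on the bench, so the sash cannot shut. Work the block out gently and lay it on the blue mat, then push the sash past the sprung latch, fully home against its stop, so that it stays shut; do not slam or force it. Do not disturb the other tools.

Things in the scene. Friction and masses are not known exactly. Their poses are not given: they have to be found in the camera images.
- window: small sliding window, plain aluminium, flat on a plywood board 340 (x) x 600 (y) x 12 mm, fixed. Origin: centre of the board's underside; z up, y along the sash's travel, lock jamb at -y. Frame outside 300 x 552 mm, top at z = 60; inside x = +-114, y = +-240 mm. The sash slides on the board; a rib 5 mm wide juts from each long wall at z = 35 to 39 mm, over the sash's edges.
- pane_edge (a point): top middle of the edge of the fixed pane, at y = -12, z = 58 mm in the window's frame; axes as the window. From here to +y the fixed pane (bars z = 37 to 58, glass top 50 mm) covers the window; from here to the lock jamb, 228 mm, it is open from above.
- jamb_face (a point): middle of the lock jamb's face, at x = 0, y = -240, z = 12 mm in the window's frame; axes as the window. The adjustable latch is screwed on the jamb here: its steel front flange, 50 mm wide, is the stop for the sash's front edge and stands 3 to 16 mm ahead of this face (set differently each time, not told: feel for it). A 5 mm rubber buffer on the flange is crushed with 3 to 6 N.
- roller_lift (a joint): lift (m) of the latch's sprung roller: 0 = down, 0.003 when the sash's ridge is under it. 12 mm across, it hangs 17 mm ahead of the stop at x = 0 from a black housing 46 mm wide, top 83 mm above the bench, reaching 30 to 43 mm ahead of the jamb's face. From 16 to 9 mm before the stop it resists with 8 to 14 N; it is down again, and holds the sash, only in the last 2 mm before the stop.
- sash: sliding aluminium sash with glass, 224 (x) x 255 (y) x 20 mm, 0.6 to 0.9 kg, loose in the track, slides with 1 to 2.5 N. Origin: centre of its underside; axes as the window. Its front stile (42 mm wide, at -y) shows in the opening, its rear is under the fixed pane. Starts 122 to 143 mm from the jamb's face. Steel ridge on the front stile: 5 mm high, 30 mm long, 8 mm behind the front edge, at x = 0.
- sash_edge (a point): middle of the bottom of the sash's front edge; axes as the sash.
- pull (a point): middle of the rear (+y) face of the finger pull, 8 mm above the stile's top: an upright lip on the sash's front stile, 120 mm long in x, 8 mm thick, 17 mm high, its rear face 38 mm behind the sash's front edge. The stile's top is 32 mm above the bench; 4 mm of it and then the sash's glass (26 mm above the bench) lie behind the lip. Hook it from its +y side and push to -y.
- block: white nylon tapping block, 34 (x) x 100 (y) x 20 mm, 60 to 105 g. Origin: centre of its underside. On the board, its long side within 3 mm of the window's long wall at -x (nearest the robot) and under that wall's rib, between lock jamb and sash, 4 to 30 mm free at each end. No finger fits beside the wall; pressed from above with 5 to 10 N it can be dragged (fingers grip it better than the board).
- mat: dark blue tool mat, fixed, 220 (x) x 240 (y) x 3 mm. Origin: centre of its underside. The tape measure stands near its +y edge at x = +27, y = +90 mm, the screwdriver lies along y at x = +85 mm; the part with x below -20 mm is free.
- tape: bystander: tape measure 72 x 36 x 59 mm on the mat; origin: centre of its underside
- screwdriver: bystander: screwdriver 200 mm long on the mat, along its own x; handle about 30 mm thick
- pliers: bystander: pliers 165 mm long, beyond the mat at -y
- battery: bystander: black battery pack 115 x 75 x 60 mm, at the back right
- laser: bystander: grey laser level 70 x 70 x 91 mm, at the back right
- lite_gauge: bystander: black glass gauge 25 x 130 x 12 mm lying on the fixed pane's glass
There are look-alikes about, which are no part of the job. Leave any green or turquoise look-alike of the block alone.

How it is judged:
On the way:
1. the block lies on the blue mat, let go and at rest (x of block in the frame of mat between -0.1 and 0.1 m and y of block in the frame of mat between -0.11 and 0.11 m and z of block in the frame of mat between 0 and 0.03 m and linear speed of block below 0.03 m/s and contact force between the fingers and block below 0.1 N), for 0.2 s.
At the end, for the whole second after the job is handed in: The sash stands shut behind the latch: front edge within 18 mm of the lock jamb's face, latch roller down (under 1 mm), at rest; the block lies at rest on the mat, its middle within 100 mm (x) and 110 mm (y) of the mat's; both let go (all of step 1 and y of sash_edge in the frame of jamb_face below 0.0182 m and value of joint roller_lift below 0.001 m and linear speed of sash below 0.01 m/s and contact force between the fingers and sash below 0.1 N); the robot touches nothing.
It fails at once if the block is pressed on the board with more than 80 N (contact force between block and window above 80 N).
It fails at once if a bystander is moved by more than 30 mm (distance of any of tape, screwdriver, pliers, battery, laser, lite_gauge from where it was at the start of the episode above 0.03 m).
It fails at once if the sash is slammed (faster than 0.35 m/s) (linear speed of sash above 0.35 m/s).
It fails at once if the sash is forced: pushed with more than 38 N (contact force between the fingers and sash above 38 N).
It fails at once if the block is dropped or flung (faster than 0.75 m/s while not held) (linear speed of block above 0.75 m/s and contact force between the fingers and block below 0.01 N).
It also fails if it takes over 67 s, if anything falls off the work surface, if the arm or the gripper's body presses on something with over 40 N, if the wrist force passes 120 N, or if a joint passes its speed limit or range.

## Working session

There is one attempt and no reset: what is moved stays moved. The work goes in short steps, Python scripts to look and compute and a shell command to move; the robot and the scene stay as the last step left them, time stands still between calls to the robot, and variables do not carry over. Pictures are saved under pics/ and viewed, about 8 in all and at most 12, crops included, and the job is handed in when it is done.

```bash
mkdir -p pics; cat > h.py <<'E'
import numpy as np,cv2
from plant import r,snapshot,get_calibration,job,boxes_of
def save(cam,name,crop=None,scale=1):
    im=snapshot(cam); 
    if crop: im=im[crop[1]:crop[3],crop[0]:crop[2]]
    if scale!=1: im=cv2.resize(im,None,fx=scale,fy=scale,interpolation=cv2.INTER_CUBIC)
    cv2.imwrite('pics/'+name,im[:,:,::-1])
def ray(cam,u,v,z,c=None):
    c=c or get_calibration(cam);T=np.array(c['T'])
    d=T[:3,:3]@np.array([(u-c['cx'])/c['fx'],(v-c['cy'])/c['fy'],1]);o=T[:3,3]
    return o+d*(z-o[2])/d[2]
def proj(cam,p,c=None):
    c=c or get_calibration(cam);T=np.array(c['T']);q=T[:3,:3].T@(np.array(p)-T[:3,3])
    return c['fx']*q[0]/q[2]+c['cx'],c['fy']*q[1]/q[2]+c['cy']
def R():
    from scipy.spatial.transform import Rotation as Q
    return Q.from_quat(r.get_state()['eef_rot']).as_matrix()
E
python3 - <<'E'
from h import *
a=snapshot('scene')
cv2.imwrite('pics/a.png',cv2.resize(a,(800,600))[:,:,::-1])
for t in ['window','block','mat','sash','pull','tape','roller_lift','lite_gauge']:
    for d in boxes_of(t,'scene')[:3]: print(t,np.round(d['bbox']),round(d['confidence'],2))
s=r.get_state();print(s);print(R().round(3))
for c in ['scene','side','wrist']: print(c,get_calibration(c))
E
```

```text
block [415. 206. 449. 228.] 0.8
block [293. 220. 327. 241.] 0.79
block [274. 152. 286. 176.] 0.72
mat [173. 163. 259. 229.] 0.88
mat [241. 200. 465. 365.] 0.58
sash [312. 236. 362. 299.] 0.59
pull [313. 236. 359. 296.] 0.85
tape [224. 192. 242. 216.] 0.89
lite_gauge [376. 273. 417. 291.] 0.72
{'clock': 0.45, 'q': array([-1.08923327,  0.68919087, -0.19458337,  1.56538009,  0.15731262,
        0.90249508, -0.21509985]), 'qd': array([-0.00049312, -0.00032952, -0.00101419, -0.00098248,  0.00123334,
       -0.00116662,  0.00164323]), 'joint_torque': array([ 1.03685310e-03, -5.27021348e+01, -1.26541469e+00, -1.53553855e+01,
       -5.20102854e-02,  9.03105756e-04,  8.89924490e-05]), 'tool_pos': array([0.27057152, 0.56336612, 0.23866413]), 'eef_rot': array([ 0.68949295, -0.15698166,  0.15697744, -0.68943043]), 'contact_force': array([-0.23802309,  0.07071339,  0.51600516]), 'moment': array([ 0.0687545 , -0.02391472,  0.0473771 ]), 'opening': 0.9935632923617449}
[[ 0.901 -0.     0.433]
 [-0.433 -0.     0.901]
 [ 0.    -1.    -0.   ]]
scene {'fx': 536.4820320137935, 'fy': 536.4820320137935, '
[... 414 characters left out ...]
 array([[ 0.87292164, -0.32948533,  0.35978776,  0.02643565],
       [-0.48763551, -0.61166356,  0.6229601 , -0.96215935],
       [ 0.01481285, -0.71924064, -0.69460311,  0.9548082 ],
       [ 0.        ,  0.        ,  0.        ,  1.        ]])}
wrist {'fx': 334.4779599987685, 'fy': 334.4779599987685, 'cx': 283.319780656905, 'cy': 212.82683464922448, 'T': array([[ 4.33659633e-01,  8.69421094e-01,  2.36740963e-01,
         2.10484870e-01],
       [ 9.01076718e-01, -4.18346663e-01, -1.14222669e-01,
         5.91613017e-01],
       [-2.67805811e-04,  2.62855531e-01, -9.64835166e-01,
         3.83655150e-01],
       [ 0.00000000e+00,  0.00000000e+00,  0.00000000e+00,
         1.00000000e+00]])}
```

View pics/a.png

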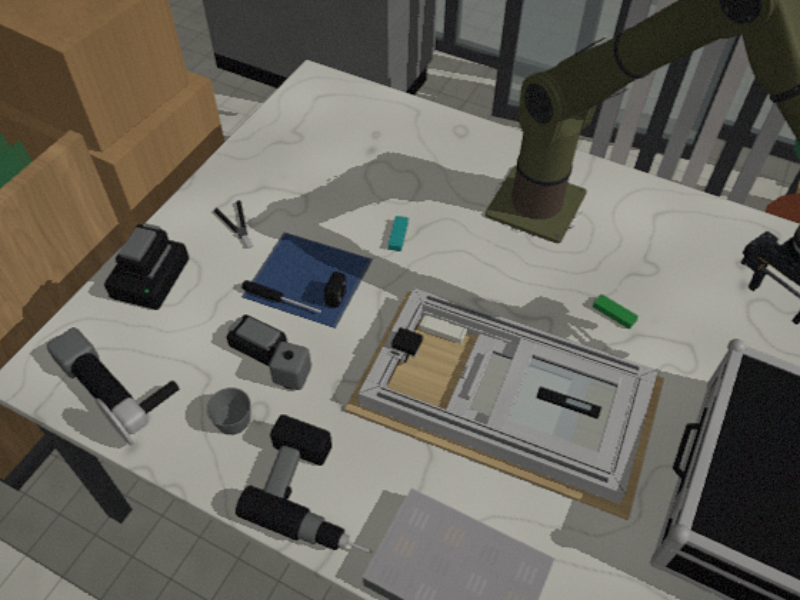

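Candidates for the block, in 560-px pixels: the white one in the window track at (310,230), the green one at (431,217) and the turquoise one at (279,163). The description fits only the white one, so I'll check it in a crop.

```bash
python3 - <<'E'
from h import *
save('scene','b.png',(235,195,470,370),3.4)
for n,u,v,z in [('blk',310,230,.032),('matc',216,196,.003),('matA',284/1.4286,234/1.4286,.003),('matB',371/1.4286,260/1.4286,.003),('matC',335/1.4286,327/1.4286,.003),('matD',244/1.4286,288/1.4286,.003)]: print(n,ray('scene',u,v,z).round(3))
E
```

```text
blk [ 0.491 -0.032  0.032]
matc [ 0.493 -0.381  0.003]
matA [ 0.397 -0.512  0.003]
matB [ 0.37  -0.28   0.003]
matC [ 0.582 -0.257  0.003]
matD [ 0.585 -0.502  0.003]
```

View pics/b.png

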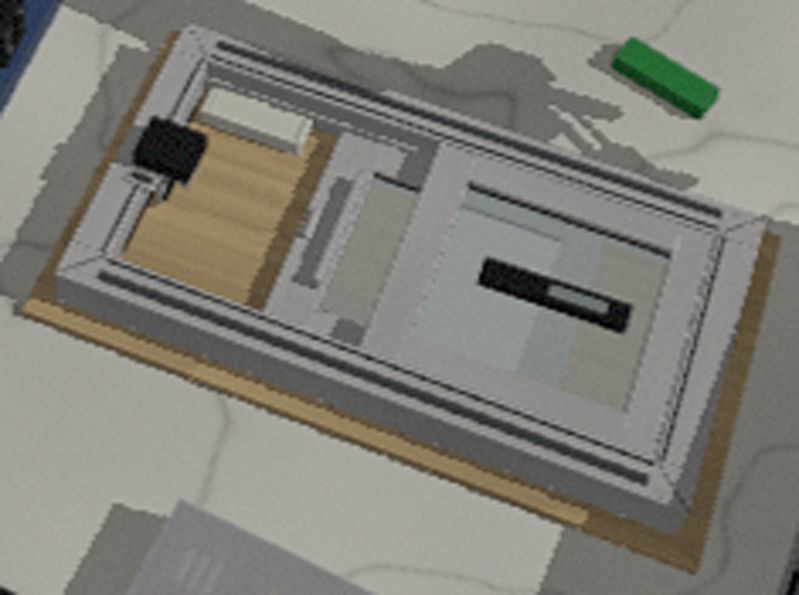

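The close crop confirms the white block against the near wall at crop (257,118). The sash's front edge runs from about (333,137) to (265,305). I'll fit the window pose from the frame and board corners.

```bash
cat > fit.py <<'E'
from h import *
def rigid(W,P):
    W,P=np.array(W)[:,:2],np.array(P);wc,pc=W.mean(0),P.mean(0)
    U,S,V=np.linalg.svd((P-pc).T@(W-wc));Rm=(V.T@np.diag([1,np.linalg.det(V.T@U.T)])@U.T);t=wc-Rm@pc
    return Rm,t,np.linalg.norm(W-(P@Rm.T+t),axis=1)
E
python3 - <<'E'
from fit import *
c=lambda x,y,z:ray('scene',235+x/3.4-.35,195+y/3.4-.35,z)
W=[c(183,28,.06),c(60,270,.06),c(768,220,.06),c(680,503,.06),c(25,308,.012),c(697,568,.012),c(778,238,.012)]
P=[(-.15,-.276),(.15,-.276),(-.15,.276),(.15,.276),(.17,-.3),(.17,.3),(-.17,.3)]
Rm,t,e=rigid(W,P);print(Rm,t,e.round(4),np.degrees(np.arctan2(Rm[1,0],Rm[0,0])))
for n,x,y,z in [('b1',208,88,.032),('b2',312,128,.032),('b3',200,112,.032),('b4',300,152,.032),('sashL',335,135,.032),('sashR',265,305,.032),('lip1',355,180,.049),('lip2',322,285,.049),('hous',195,180,.083)]:
    w=c(x,y,z);print(n,w.round(3),(Rm.T@(w[:2]-t)).round(4))
E
```

```text
[[ 0.99688935 -0.07881386]
 [ 0.07881386  0.99688935]] [0.56417965 0.15311835] [0.0092 0.007  0.0044 0.0101 0.0047 0.0022 0.0047] 4.5203898654027235
b1 [ 0.479 -0.088  0.032] [-0.1044 -0.2334]
b2 [0.475 0.018 0.032] [-0.0999 -0.1276]
b3 [ 0.507 -0.082  0.032] [-0.0757 -0.2299]
b4 [0.504 0.019 0.032] [-0.0703 -0.1286]
sashL [0.472 0.04  0.032] [-0.1009 -0.1054]
sashR [0.664 0.059 0.032] [ 0.0919 -0.1013]
lip1 [0.52  0.079 0.049] [-0.05   -0.0699]
lip2 [0.632 0.098 0.049] [ 0.0635 -0.0606]
hous [ 0.607 -0.038  0.083] [ 0.0277 -0.1943]
```

```bash
python3 -m handwheel '[[[0.477,0,-0.417,0,0.332,0],[0.477,0,-0.417,0,0.332,0],[0.477,0,-0.417,0,0.332,0],[0.477,0,-0.417,0,0.332,0],[0.477,0,-0.417,0,0.332,0],[0.477,0,-0.417,0,0.332,0],[0.477,0,-0.417,0,0.332,0],[0.477,0,-0.417,0,0.332,0],[0.477,0,-0.417,0,0.332,0],[0.477,0,-0.417,0,0.332,0],[0.477,0,-0.417,0,0.332,0],[0.477,0,-0.417,0,0.332,0]]]' -1 30
cat > st.py <<'E'
import sys
from h import *
s=r.get_state();M=R();print('t',round(s['clock'],2),'p',s['tool_pos'].round(4),'F',s['contact_force'].round(2),'o',round(s['opening'],3),'az z',np.degrees(np.arctan2(M[1,2],M[0,2])).round(2),'down',M[:,1].round(3))
if len(sys.argv)>3:
    d=np.array([float(a) for a in sys.argv[1:4]])-s['tool_pos'];print('tool shift',(M.T@d).round(4))
E
python3 st.py 0.52 -0.02 0.24
```

```text
clock: 1.5
tool_pos: [0.468, 0.102, 0.239]
eef_rot: [-0.519, 0.479, -0.48, 0.52]
contact_force: [0.8, 0.7, -0.2]
opening: 0.118
t 1.5 p [0.468 0.102 0.239] F [ 0.76  0.66 -0.17] o 0.118 az z 4.61 down [ 0.001  0.    -1.   ]
tool shift [ 0.1258 -0.001   0.042 ]
```

```bash
python3 -m handwheel '[[[0.126,0,0.042,0,0,0],[0.126,0,0.042,0,0,0],[0.126,0,0.042,0,0,0],[0.126,0,0.042,0,0,0],[0.126,0,0.042,0,0,0],[0.126,0,0.042,0,0,0]]]'
python3 st.py; python3 - <<'E'
from h import *
cv2.imwrite('pics/c.png',cv2.resize(snapshot('wrist'),(800,600))[:,:,::-1])
for t in ['block','roller_lift','pull','sash','pane_edge']:
    for d in boxes_of(t,'wrist')[:2]: print(t,np.round(d['bbox']),round(d['confidence'],2))
E
```

```text
clock: 2.0
tool_pos: [0.5192, -0.018, 0.2386]
eef_rot: [-0.519, 0.48, -0.479, 0.52]
contact_force: [-1.0, 0.1, 0.7]
opening: 0.004
t 2.0 p [ 0.5192 -0.018   0.2386] F [-1.01  0.11  0.7 ] o 0.004 az z 4.55 down [-0.     0.001 -1.   ]
block [234. 153. 266. 246.] 0.79
block [ 29. 339. 116. 375.] 0.63
pull [231.  23. 459. 126.] 0.7
pull [168.   0. 525. 293.] 0.62
sash [230.  26. 461. 131.] 0.82
pane_edge [168.   0. 525. 292.] 0.55
```

View pics/c.png

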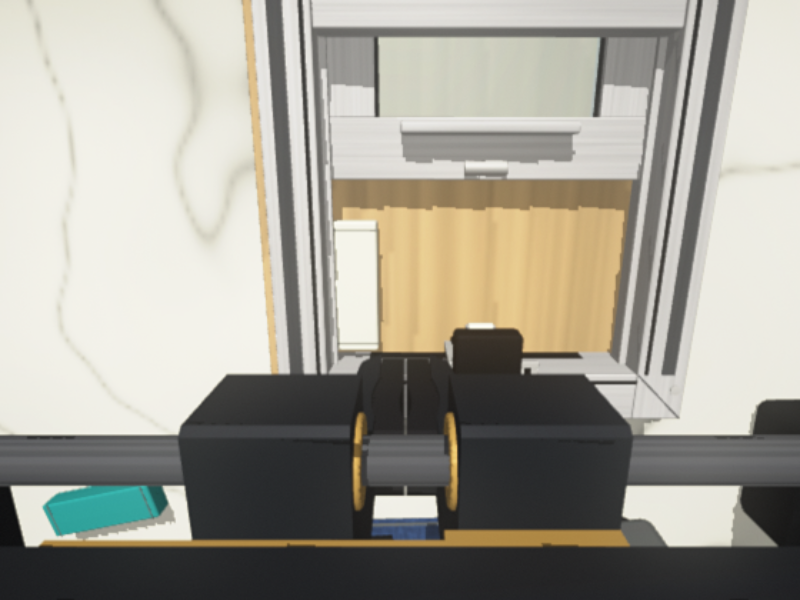

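The wrist view (800 px) shows the white block top at x 335–377, y 230–348, the sash edge at y≈180, the lip at y≈127 and the latch housing at (487,350).

```bash
python3 - <<'E'
from h import *
k=.7
th=np.radians(4.55);Rm=np.array([[np.cos(th),-np.sin(th)],[np.sin(th),np.cos(th)]]);t=np.array([.564,.153])
for n,u,v,z in [('b+y l',335,230,.032),('b+y r',377,230,.032),('b-y l',339,348,.032),('b-y r',379,348,.032),('sashL',333,180,.032),('sashR',642,180,.032),('lipTopL rear',401,122,.049),('lipR rear',580,122,.049),('lipL front',401,133,.049),('ridgeR',508,175,.037),('ridgeL',465,175,.037),('pane L',312,27,.058),('pane R',690,27,.058),('hous L front',453,330,.083),('hous R',522,330,.083),('board L',246,0,.012),('boardL2',272,374,.012),('outR corner',678,417,.06)]:
    w=ray('wrist',u*k,v*k,z);print(n,w.round(4),(Rm.T@(w[:2]-t)).round(4))
E
```

```text
b+y l [0.4664 0.0058 0.032 ] [-0.1089 -0.139 ]
b+y r [0.4971 0.0083 0.032 ] [-0.0782 -0.1389]
b-y l [ 0.4736 -0.0858  0.032 ] [-0.1091 -0.2308]
b-y r [ 0.5048 -0.0832  0.032 ] [-0.0778 -0.2307]
sashL [0.4635 0.0411 0.032 ] [-0.1091 -0.1036]
sashR [0.6829 0.0591 0.032 ] [ 0.1111 -0.103 ]
lipTopL rear [0.5089 0.0821 0.049 ] [-0.0605 -0.0663]
lipR rear [0.6263 0.0917 0.049 ] [ 0.0572 -0.066 ]
lipL front [0.5095 0.0753 0.049 ] [-0.0605 -0.0731]
ridgeR [0.5862 0.0547 0.037 ] [ 0.0144 -0.0998]
ridgeL [0.5562 0.0522 0.037 ] [-0.0158 -0.0999]
pane L [0.4506 0.131  0.058 ] [-0.1148 -0.0129]
pane R [0.6805 0.15   0.058 ] [ 0.1159 -0.0123]
hous L front [ 0.5541 -0.0473  0.083 ] [-0.0258 -0.1989]
hous R [ 0.5996 -0.0436  0.083 ] [ 0.0199 -0.1988]
board L [0.3959 0.1555 0.012 ] [-0.1674  0.0158]
boardL2 [ 0.4163 -0.1212  0.012 ] [-0.169  -0.2616]
outR corner [ 0.7329 -0.1092  0.06  ] [ 0.1476 -0.2747]
```

```bash
cat >> h.py <<'E'
th=np.radians(4.55);Rw=np.array([[np.cos(th),-np.sin(th)],[np.sin(th),np.cos(th)]]);tw=np.array([.564,.153])
def win(w): return Rw.T@(np.array(w)[:2]-tw)
def world(p): return Rw@np.array(p)+tw
E
cat > st.py <<'E'
import sys
from h import *
s=r.get_state();M=R();F=s['contact_force'];print('t',round(s['clock'],2),'world',s['tool_pos'].round(4),'win',win(s['tool_pos']).round(4),'Fwin',(Rw.T@F[:2]).round(2),F[2].round(2),'o',round(s['opening'],3),'az z',np.degrees(np.arctan2(M[1,2],M[0,2])).round(2))
if len(sys.argv)>3:
    a=[float(a) for a in sys.argv[1:4]];w=[*world(a[:2]),a[2]];print('tool shift',(M.T@(w-s['tool_pos'])).round(4))
E
python3 st.py -0.085 -0.177 0.05
```

```text
t 2.3 world [ 0.5191 -0.0168  0.2388] win [-0.0583 -0.1657] Fwin [-0.65  0.06] -0.53 o 0.003 az z 4.75
tool shift [ 0.0113  0.1888 -0.0267]
```

```bash
python3 -m handwheel '[[[0.011,0.03,-0.027,0,0,0],[0.011,0.07,-0.027,0,0,0],[0.011,0.11,-0.027,0,0,0],[0.011,0.15,-0.027,0,0,0],[0.011,0.18,-0.027,0,0,0],[0.011,0.2,-0.027,0,0,0],[0.011,0.2,-0.027,0,0,0]]]'
python3 st.py; python3 - <<'E'
from h import *
im=snapshot('wrist');cv2.imwrite('pics/d.png',cv2.resize(im,(800,600))[:,:,::-1])
E
```

```text
clock: 2.88
tool_pos: [0.4911, -0.0305, 0.0353]
eef_rot: [0.521, -0.481, 0.477, -0.519]
contact_force: [-0.8, -0.1, -0.6]
opening: 0.003
t 2.88 world [ 0.4911 -0.0305  0.0353] win [-0.0872 -0.1771] Fwin [-0.79 -0.02] -0.6 o 0.003 az z 4.68
```

View pics/d.png

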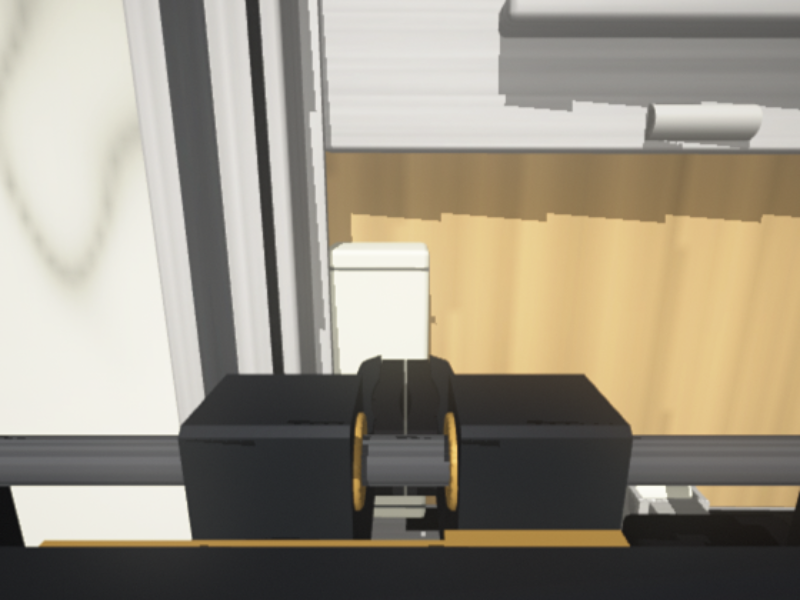

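The shut fingertips are over the white block, about 3 mm above its top. Next I'll press down gently.

```bash
python3 -m handwheel '[[[0,0.001,0,0,0,0],[0,0.002,0,0,0,0],[0,0.003,0,0,0,0],[0,0.004,0,0,0,0],[0,0.004,0,0,0,0]]]'
python3 st.py
```

```text
clock: 3.35
tool_pos: [0.4938, -0.0316, 0.0355]
eef_rot: [-0.519, 0.479, -0.48, 0.52]
contact_force: [-0.6, -0.8, 1.4]
opening: 0.006
t 3.35 world [ 0.4938 -0.0316  0.0355] win [-0.0846 -0.1784] Fwin [-0.65 -0.79] 1.44 o 0.006 az z 4.58
```

```bash
python3 -m handwheel '[[[0,0.001,0,0,0,0],[0,0.002,0,0,0,0],[0,0.002,0,0,0,0]]]'; python3 st.py
python3 -m handwheel '[[[0,0.001,0,0,0,0],[0,0.002,0,0,0,0],[0,0.002,0,0,0,0]]]'; python3 st.py
```

```text
clock: 3.6
tool_pos: [0.4933, -0.0316, 0.0327]
eef_rot: [-0.52, 0.48, -0.48, 0.52]
contact_force: [0.6, -0.0, -0.0]
opening: 0.007
t 3.6 world [ 0.4933 -0.0316  0.0327] win [-0.0851 -0.1784] Fwin [ 0.62 -0.08] -0.04 o 0.007 az z 4.58
clock: 3.85
tool_pos: [0.4934, -0.0316, 0.0324]
eef_rot: [-0.519, 0.479, -0.48, 0.52]
contact_force: [-3.5, 0.1, 21.1]
opening: 0.004
t 3.85 world [ 0.4934 -0.0316  0.0324] win [-0.085  -0.1784] Fwin [-3.46  0.39] 21.08 o 0.004 az z 4.58
```

```bash
python3 -m handwheel '[[[0,-0.0008,0,0,0,0],[0,-0.0008,0.002,0,0,0],[0,-0.0008,0.005,0,0,0],[-0.001,-0.0008,0.008,0,0,0],[-0.002,-0.0008,0.01,0,0,0]]]'; python3 st.py
```

```text
clock: 4.27
tool_pos: [0.5028, -0.0296, 0.0324]
eef_rot: [0.52, -0.48, 0.48, -0.519]
contact_force: [-2.7, -2.0, 11.8]
opening: 0.007
t 4.27 world [ 0.5028 -0.0296  0.0324] win [-0.0755 -0.1771] Fwin [-2.83 -1.79] 11.82 o 0.007 az z 4.53
```

```bash
python3 -m handwheel '[[[-0.001,-0.0001,0.003,0,0,0],[-0.003,-0.0001,0.007,0,0,0],[-0.005,-0.0001,0.011,0,0,0],[-0.007,-0.0001,0.015,0,0,0],[-0.009,-0.0001,0.02,0,0,0],[-0.011,-0.0001,0.025,0,0,0],[-0.013,-0.0001,0.03,0,0,0],[-0.014,-0.0001,0.035,0,0,0],[-0.015,-0.0001,0.04,0,0,0],[-0.015,-0.0001,0.043,0,0,0]]]'; python3 st.py;  python3 - <<'E'
from h import *
im=snapshot('wrist');cv2.imwrite('pics/e.png',cv2.resize(im,(800,600))[:,:,::-1])
E
```

```text
clock: 5.1
tool_pos: [0.545, -0.0105, 0.0325]
eef_rot: [0.52, -0.48, 0.48, -0.52]
contact_force: [-2.7, -0.6, 10.8]
opening: 0.003
t 5.1 world [ 0.545  -0.0105  0.0325] win [-0.0319 -0.1614] Fwin [-2.7  -0.39] 10.8 o 0.003 az z 4.58
```

View pics/e.png

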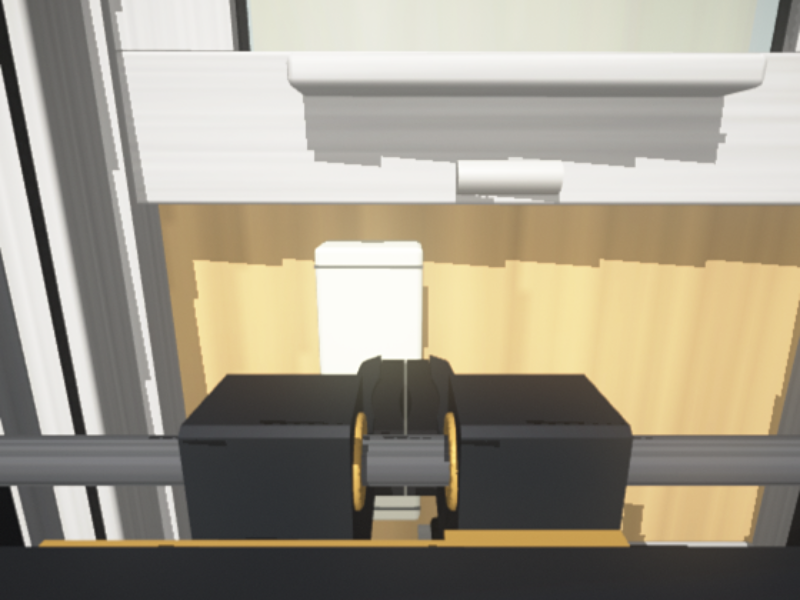

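The block came along, still straight: its +y top edge is at (316–422, 267). I'll compute its position.

```bash
python3 - <<'E'
from h import *
for u,v in [(316,267),(422,267),(321,372),(139,203)]: print(win(ray('wrist',u*.7,v*.7,.032)).round(4))
E
python3 -m handwheel '[[[0,-0.005,0,0,0,0],[0,-0.02,0,0,0,0],[0,-0.04,0,0,0,0],[0,-0.05,0,0,0,0],[0,-0.05,0,0,0,0]]]' 0.5; python3 st.py
```

```text
[-0.0582 -0.1228]
[-0.0254 -0.1229]
[-0.0582 -0.1578]
[-0.11   -0.1035]
clock: 5.57
tool_pos: [0.5461, -0.0105, 0.0835]
eef_rot: [-0.519, 0.479, -0.481, 0.52]
contact_force: [-0.6, 0.2, -0.6]
opening: 0.361
t 5.57 world [ 0.5461 -0.0105  0.0835] win [-0.0308 -0.1615] Fwin [-0.62  0.25] -0.61 o 0.361 az z 4.57
```

```bash
python3 -m handwheel '[[[-0.005,0,-0.011,0,0,0],[-0.005,0,-0.011,0,0,0],[-0.005,0,-0.011,0,0,0],[-0.005,0.02,-0.011,0,0,0],[-0.005,0.04,-0.011,0,0,0],[-0.005,0.055,-0.011,0,0,0],[-0.005,0.065,-0.011,0,0,0],[-0.005,0.065,-0.011,0,0,0]]]' 0.5; python3 st.py
python3 -m handwheel '[[[0,0,0,0,0,0],[0,0,0,0,0,0],[0,0,0,0,0,0],[0,0,0,0,0,0],[0,0,0,0,0,0],[0,0,0,0,0,0]]]' -1 25;python3 st.py
```

```text
clock: 6.23
tool_pos: [0.5325, -0.0064, 0.0144]
eef_rot: [0.52, -0.48, 0.479, -0.519]
contact_force: [-0.6, 0.6, -0.2]
opening: 0.753
t 6.23 world [ 0.5325 -0.0064  0.0144] win [-0.044  -0.1564] Fwin [-0.51  0.59] -0.18 o 0.753 az z 4.59
clock: 6.73
tool_pos: [0.5339, -0.0063, 0.0172]
eef_rot: [-0.519, 0.479, -0.48, 0.52]
contact_force: [-0.2, -0.7, 3.5]
opening: 0.389
t 6.73 world [ 0.5339 -0.0063  0.0172] win [-0.0427 -0.1564] Fwin [-0.3 -0.7] 3.47 o 0.389 az z 4.58
```

```bash
python3 -m handwheel '[[[0,-0.003,0,0,0,0],[0,-0.01,0,0,0,0],[0,-0.025,0,0,0,0],[0,-0.05,0,0,0,0],[0,-0.08,0,0,0,0],[0,-0.115,0,0,0,0],[0,-0.14,0,0,0,0],[0,-0.16,0,0,0,0],[0,-0.165,0,0,0,0]]]'; python3 - <<'E'
from h import *
s=r.get_state();print(s['opening'],s['contact_force'].round(2),s['tool_pos'].round(3)); M=R()
print((M.T@(np.array([.426,-.412,.18])-s['tool_pos'])).round(4))
im=snapshot('scene');
print(boxes_of('block','scene'))
E
```

```text
clock: 7.48
tool_pos: [0.5351, -0.0063, 0.1852]
eef_rot: [-0.518, 0.478, -0.481, 0.521]
contact_force: [-0.3, 0.9, -1.5]
opening: 0.38
0.3803310541751703 [-0.25  0.85 -1.46] [ 0.535 -0.006  0.185]
[ 0.3957  0.0044 -0.1411]
[{'bbox': [414.4, 206.9, 448.4, 229.2], 'confidence': 0.78}, {'bbox': [270.7, 150.4, 285.9, 175.2], 'confidence': 0.53}, {'bbox': [319.3, 209.8, 328.6, 225.3], 'confidence': 0.46}]
```

```bash
python3 -m handwheel '[[[0.015,0,-0.005,0,0,0],[0.045,0,-0.016,0,0,0],[0.085,0,-0.03,0,0,0],[0.125,0,-0.045,0,0,0],[0.165,0,-0.058,0,0,0],[0.204,0,-0.072,0,0,0],[0.243,0,-0.086,0,0,0],[0.282,0,-0.1,0,0,0],[0.32,0,-0.114,0,0,0],[0.355,0,-0.126,0,0,0],[0.38,0,-0.136,0,0,0],[0.396,0,-0.141,0,0,0]]]'; python3 st.py; python3 - <<'E'
from h import *
im=snapshot('wrist');cv2.imwrite('pics/f.png',cv2.resize(im,(800,600))[:,:,::-1])
E
```

```text
clock: 8.58
tool_pos: [0.4209, -0.4159, 0.1793]
eef_rot: [0.519, -0.482, 0.48, -0.517]
contact_force: [-0.4, 0.3, -1.3]
opening: 0.384
t 8.58 world [ 0.4209 -0.4159  0.1793] win [-0.1878 -0.5558] Fwin [-0.35  0.36] -1.34 o 0.384 az z 4.28
```

View pics/f.png

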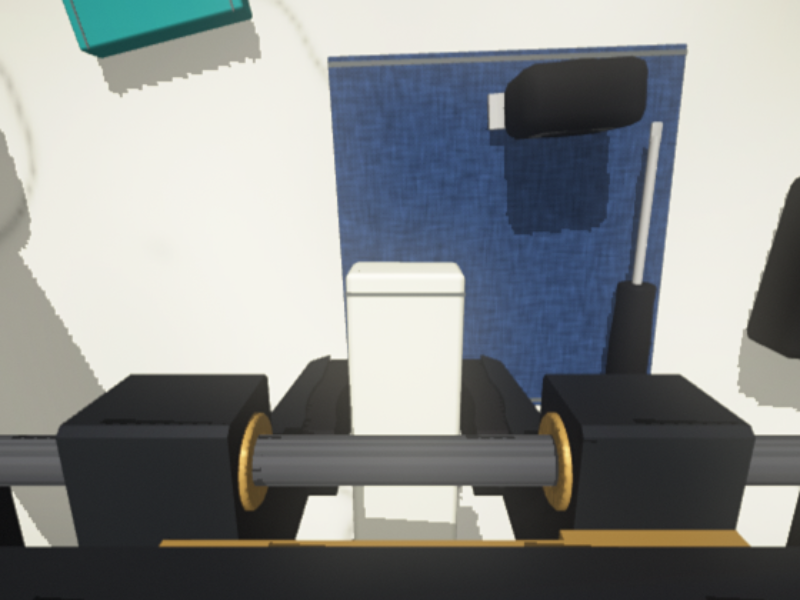

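The block is held above the mat. The mat's +y corners are at (330,58) and (686,45), the tape is at (575,95) and the screwdriver is on the right. I'll compute the mat pose.

```bash
python3 - <<'E'
from h import *
a=ray('wrist',231,40,.003)[:2];b=ray('wrist',480.5,31.5,.003)[:2];print(a.round(4),b.round(4),np.linalg.norm(b-a))
ex=(b-a)/np.linalg.norm(b-a);ey=np.array([-ex[1],ex[0]]);c=(a+b)/2-.12*ey
print('center',c.round(4),'yaw',np.degrees(np.arctan2(ex[1],ex[0])))
s=r.get_state();d=s['tool_pos'][:2]-c;print('tcp in mat',d@ex,d@ey)
t=c-.055*ex-.005*ey;print('shift',(R().T@(np.r_[t,.012]-s['tool_pos'])).round(4))
for p in [(545,402),(345,262)]: 
  w=ray('wrist',p[0]*.7,p[1]*.7,.003)[:2]-c;print(w@ex,w@ey)
E
```

```text
[ 0.3648 -0.2876] [ 0.5801 -0.2657] 0.2163569813109453
center [ 0.4846 -0.396 ] yaw 5.799618033564307
tcp in mat -0.06638495873912491 -0.01610217439661684
shift [-0.0118  0.1673  0.0117]
0.0339637662725713 -0.11560299133948808
-0.10702038619209318 -0.006808692581534572
```

```bash
python3 -m handwheel '[[[-0.004,0.02,0.004,0,0,0],[-0.012,0.06,0.012,0,0,0],[-0.012,0.1,0.012,0,0,0],[-0.012,0.135,0.012,0,0,0],[-0.012,0.155,0.012,0,0,0],[-0.012,0.16,0.012,0,0,0],[-0.012,0.165,0.012,0,0,0],[-0.012,0.166,0.012,0,0,0]]]'; python3 st.py
```

```text
clock: 9.3
tool_pos: [0.4355, -0.3988, 0.015]
eef_rot: [-0.52, 0.48, -0.479, 0.52]
contact_force: [0.1, 0.7, -0.4]
opening: 0.385
t 9.3 world [ 0.4355 -0.3988  0.015 ] win [-0.1718 -0.5399] Fwin [0.14 0.65] -0.44 o 0.385 az z 4.6
```

```bash
python3 -m handwheel '[[[0,0.001,0,0,0,0],[0,0.002,0,0,0,0],[0,0.003,0,0,0,0],[0,0.004,0,0,0,0]]]'; python3 st.py
```

```text
clock: 9.63
tool_pos: [0.4361, -0.3999, 0.0126]
eef_rot: [-0.519, 0.479, -0.48, 0.52]
contact_force: [-0.1, -0.0, -0.2]
opening: 0.379
t 9.63 world [ 0.4361 -0.3999  0.0126] win [-0.1714 -0.541 ] Fwin [-0.14 -0.04] -0.19 o 0.379 az z 4.57
```

```bash
python3 -m handwheel '[[[0,0.001,0,0,0,0],[0,0.002,0,0,0,0],[0,0.003,0,0,0,0],[0,0.003,0,0,0,0]]]'; python3 st.py;python3 -m handwheel '[[[0,0.001,0,0,0,0],[0,0.0015,0,0,0,0],[0,0.0015,0,0,0,0]]]'; python3 st.py
```

```text
clock: 9.97
tool_pos: [0.4354, -0.3993, 0.0084]
eef_rot: [-0.52, 0.48, -0.479, 0.52]
contact_force: [0.2, 0.1, -1.2]
opening: 0.385
t 9.97 world [ 0.4354 -0.3993  0.0084] win [-0.172  -0.5404] Fwin [0.2  0.07] -1.21 o 0.385 az z 4.58
clock: 10.22
tool_pos: [0.4355, -0.3993, 0.0083]
eef_rot: [0.52, -0.48, 0.48, -0.52]
contact_force: [-1.7, 2.2, 9.5]
opening: 0.385
t 10.22 world [ 0.4355 -0.3993  0.0083] win [-0.1719 -0.5404] Fwin [-1.52  2.3 ] 9.46 o 0.385 az z 4.58
```

```bash
python3 -m handwheel '[[[0,-0.001,0,0,0,0],[0,-0.001,0,0,0,0],[0,-0.001,0,0,0,0],[0,-0.001,0,0,0,0],[0,-0.001,0,0,0,0],[0,-0.02,0,0,0,0],[0,-0.05,0,0,0,0],[0,-0.09,0,0,0,0],[0,-0.13,0,0,0,0],[0,-0.15,0,0,0,0],[0,-0.15,0,0,0,0]]]' 0.4; python3 st.py 0 -0.038 0.15; python3 - <<'E'
from h import *
im=snapshot('wrist');cv2.imwrite('pics/g.png',cv2.resize(im,(800,600))[:,:,::-1])
E
```

```text
clock: 11.13
tool_pos: [0.4379, -0.4016, 0.162]
eef_rot: [-0.519, 0.476, -0.483, 0.52]
contact_force: [-0.0, -0.4, 0.1]
opening: 0.698
t 11.13 world [ 0.4379 -0.4016  0.162 ] win [-0.1697 -0.5428] Fwin [-0.08 -0.37] 0.11 o 0.698 az z 4.55
tool shift [-0.5049  0.0099  0.1696]
```

View pics/g.png

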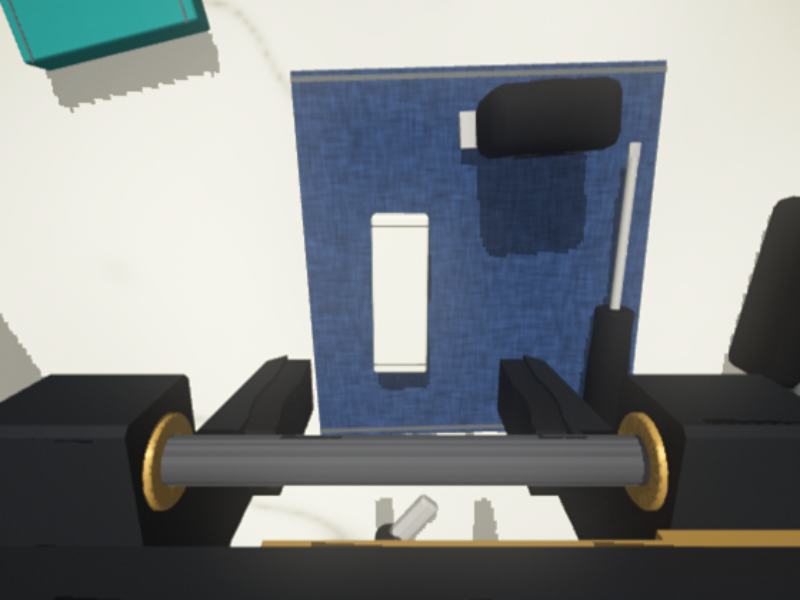

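The block lies flat and well inside the mat at (400,292), with the tape and screwdriver undisturbed. Next I'll move to the pull with the fingers shut.

```bash
python3 -m handwheel '[[[-0.04,0,0.013,0,0,0],[-0.505,0,0.17,0,0,0],[-0.505,0,0.17,0,0,0],[-0.505,0,0.17,0,0,0],[-0.505,0,0.17,0,0,0],[-0.505,0,0.17,0,0,0],[-0.505,0,0.17,0,0,0],[-0.505,0,0.17,0,0,0],[-0.505,0,0.17,0,0,0],[-0.505,0,0.17,0,0,0],[-0.505,0,0.17,0,0,0],[-0.505,0,0.17,0,0,0]]]' -1; python3 st.py 0 -0.038 0.15
```

```text
clock: 12.18
tool_pos: [0.5556, 0.0876, 0.1553]
eef_rot: [0.521, -0.48, 0.479, -0.519]
contact_force: [1.9, -0.1, 0.3]
opening: 0.004
t 12.18 world [0.5556 0.0876 0.1553] win [-0.0136 -0.0645] Fwin [ 1.87 -0.24] 0.32 o 0.004 az z 4.6
tool shift [-0.0265  0.0052  0.0136]
```

```bash
python3 -m handwheel '[[[-0.027,0,0.012,0,0,0],[-0.027,0,0.012,0,0,0],[-0.027,0,0.012,0,0,0],[-0.027,0,0.012,0,0,0]]]'; python3 st.py 0 -0.038 0.15; python3 - <<'E'
from h import *
im=snapshot('wrist');cv2.imwrite('pics/i.png',cv2.resize(im,(800,600))[:,:,::-1])
E
```

```text
clock: 12.52
tool_pos: [0.5652, 0.112, 0.1557]
eef_rot: [0.521, -0.48, 0.48, -0.518]
contact_force: [0.3, 0.8, -0.9]
opening: 0.005
t 12.52 world [0.5652 0.112  0.1557] win [-0.002  -0.0409] Fwin [0.4  0.79] -0.89 o 0.005 az z 4.54
tool shift [-0.0029  0.0056  0.002 ]
```

View pics/i.png

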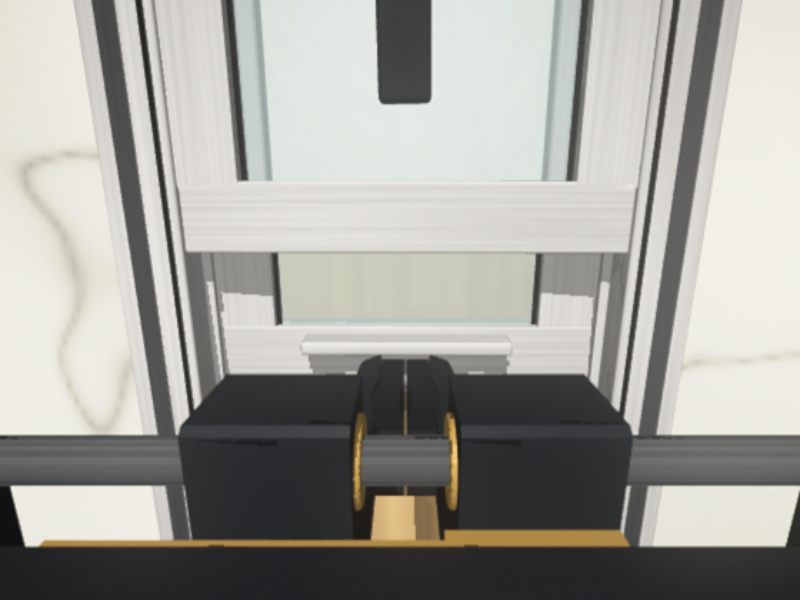

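The lip's rear edge is at (405,339) and the fixed pane's edge at (405,250). I'll check the gap.

```bash
python3 - <<'E'
from h import *
for n,u,v,z in [('pane',405,251,.058),('lip',405,339,.049),('lipL',302,339,.049),('lipR',511,339,.049),('wallL',186,251,.058),('wallR',630,251,.058)]: print(n,win(ray('wrist',u*.7,v*.7,z)).round(4))
E
python3 -m handwheel '[[[-0.003,0.02,0.002,0,0,0],[-0.003,0.05,0.002,0,0,0],[-0.003,0.08,0.002,0,0,0],[-0.003,0.1,0.002,0,0,0],[-0.003,0.112,0.002,0,0,0],[-0.003,0.117,0.002,0,0,0],[-0.003,0.117,0.002,0,0,0]]]'; python3 st.py
```

```text
pane [-0.0015 -0.0137]
lip [-0.0016 -0.0645]
lipL [-0.0591 -0.0644]
lipR [ 0.0575 -0.0646]
wallL [-0.1136 -0.0134]
wallR [ 0.1135 -0.0139]
clock: 13.15
tool_pos: [0.5677, 0.1153, 0.0394]
eef_rot: [0.52, -0.48, 0.48, -0.519]
contact_force: [0.1, 0.1, 0.4]
opening: 0.007
t 13.15 world [0.5677 0.1153 0.0394] win [ 0.0007 -0.0379] Fwin [0.08 0.05] 0.45 o 0.007 az z 4.48
```

```bash
python3 -m handwheel '[[[0.004,0.002,0,0,0,0],[0.008,0.002,0,0,0,0],[0.011,0.002,0,0,0,0],[0.014,0.002,0,0,0,0],[0.017,0.002,0,0,0,0],[0.02,0.002,0,0,0,0],[0.023,0.002,0,0,0,0]]]'; python3 st.py
```

```text
clock: 13.73
tool_pos: [0.5703, 0.0942, 0.0384]
eef_rot: [-0.519, 0.48, -0.479, 0.52]
contact_force: [0.3, 1.4, 0.8]
opening: 0.006
t 13.73 world [0.5703 0.0942 0.0384] win [ 0.0016 -0.0591] Fwin [0.43 1.34] 0.78 o 0.006 az z 4.61
```

```bash
python3 -m handwheel '[[[0.004,0,-0.0005,0,0,0],[0.009,0,-0.001,0,0,0],[0.016,0,-0.001,0,0,0],[0.023,0,-0.001,0,0,0],[0.03,0,-0.001,0,0,0],[0.037,0,-0.001,0,0,0],[0.044,0,-0.001,0,0,0],[0.051,0,-0.001,0,0,0],[0.058,0,-0.001,0,0,0],[0.064,0,-0.001,0,0,0],[0.069,0,-0.001,0,0,0],[0.072,0,-0.001,0,0,0]]]'; python3 st.py
python3 -m handwheel '[[[0.003,0,0,0,0,0],[0.006,0,0,0,0,0],[0.009,0,0,0,0,0],[0.012,0,0,0,0,0],[0.014,0,0,0,0,0]]]'; python3 st.py
```

```text
clock: 14.73
tool_pos: [0.5748, 0.0208, 0.0381]
eef_rot: [0.52, -0.48, 0.48, -0.519]
contact_force: [0.1, 0.5, 0.2]
opening: 0.007
t 14.73 world [0.5748 0.0208 0.0381] win [ 0.0003 -0.1326] Fwin [0.15 0.49] 0.18 o 0.007 az z 4.53
clock: 15.15
tool_pos: [0.5759, 0.0077, 0.0381]
eef_rot: [0.52, -0.48, 0.48, -0.52]
contact_force: [-0.3, 0.7, 0.3]
opening: 0.002
t 15.15 world [0.5759 0.0077 0.0381] win [ 0.0004 -0.1458] Fwin [-0.25  0.69] 0.29 o 0.002 az z 4.58
```

```bash
python3 -m handwheel '[[[0.003,0,0,0,0,0],[0.005,0,0,0,0,0],[0.007,0,0,0,0,0],[0.009,0,0,0,0,0],[0.011,0,0,0,0,0]]]'; python3 st.py
python3 -m handwheel '[[[0.001,0,0,0,0,0],[0.002,0,0,0,0,0],[0.003,0,0,0,0,0]]]'; python3 st.py
python3 -m handwheel '[[[0.001,0,0,0,0,0],[0.002,0,0,0,0,0],[0.003,0,0,0,0,0]]]'; python3 st.py
```

```text
clock: 15.57
tool_pos: [0.5768, -0.003, 0.0381]
eef_rot: [-0.52, 0.48, -0.48, 0.52]
contact_force: [1.3, 0.5, -0.3]
opening: 0.007
t 15.57 world [ 0.5768 -0.003   0.0381] win [ 0.0004 -0.1566] Fwin [1.29 0.38] -0.25 o 0.007 az z 4.59
clock: 15.82
tool_pos: [0.5771, -0.0059, 0.0381]
eef_rot: [-0.52, 0.48, -0.48, 0.52]
contact_force: [0.0, 1.9, 0.5]
opening: 0.006
t 15.82 world [ 0.5771 -0.0059  0.0381] win [ 0.0004 -0.1594] Fwin [0.15 1.86] 0.45 o 0.006 az z 4.59
clock: 16.07
tool_pos: [0.5773, -0.0089, 0.0381]
eef_rot: [-0.52, 0.48, -0.48, 0.52]
contact_force: [0.3, 1.0, -0.0]
opening: 0.008
t 16.07 world [ 0.5773 -0.0089  0.0381] win [ 0.0004 -0.1625] Fwin [0.36 0.94] -0.04 o 0.008 az z 4.59
```

```bash
for i in 1; do :; done; python3 -m handwheel '[[[0.001,0,0,0,0,0],[0.002,0,0,0,0,0],[0.003,0,0,0,0,0]]]'; python3 -m handwheel '[[[0.001,0,0,0,0,0],[0.002,0,0,0,0,0],[0.003,0,0,0,0,0]]]' | grep -E 'force|pos'; python3 -m handwheel '[[[0.001,0,0,0,0,0],[0.002,0,0,0,0,0]]]' | grep -E 'force|pos'; python3 st.py
```

```text
clock: 16.32
tool_pos: [0.5775, -0.012, 0.0381]
eef_rot: [-0.52, 0.48, -0.48, 0.52]
contact_force: [0.3, 1.4, 0.2]
opening: 0.001
tool_pos: [0.5776, -0.0124, 0.0381]
contact_force: [-2.0, 7.5, 1.2]
tool_pos: [0.5776, -0.0126, 0.0381]
contact_force: [-1.4, 10.4, 2.1]
t 16.73 world [ 0.5776 -0.0126  0.0381] win [ 0.0004 -0.1662] Fwin [-0.6  10.49] 2.08 o 0.004 az z 4.76
```

```bash
python3 -m handwheel '[[[0.0005,0,0,0,0,0],[0.001,0,0,0,0,0]]]' | grep -E 'force|pos'; python3 -m handwheel '[[[0.0005,0,0,0,0,0],[0.001,0,0,0,0,0]]]' | grep -E 'force|pos';python3 -m handwheel '[[[0.0005,0,0,0,0,0],[0.001,0,0,0,0,0]]]' | grep -E 'force|pos';python3 -m handwheel '[[[0,0,0,0,0,0],[0,0,0,0,0,0]]]' | grep -E 'force|pos'
```

```text
tool_pos: [0.5775, -0.0126, 0.0381]
contact_force: [-1.4, 11.0, 1.9]
tool_pos: [0.5776, -0.0127, 0.0382]
contact_force: [-2.4, 12.8, 1.9]
tool_pos: [0.5776, -0.0136, 0.0381]
contact_force: [-2.2, 10.8, 2.5]
tool_pos: [0.5778, -0.0149, 0.0381]
contact_force: [-2.1, 9.6, 1.9]
```

```bash
python3 -m handwheel '[[[0.0005,0,0,0,0,0],[0.001,0,0,0,0,0]]]' | grep -E 'force|pos'; python3 -m handwheel '[[[0.0005,0,0,0,0,0],[0.001,0,0,0,0,0]]]' | grep -E 'force|pos';python3 -m handwheel '[[[0.0005,0,0,0,0,0],[0.001,0,0,0,0,0]]]' | grep -E 'force|pos';python3 -m handwheel '[[[0.0005,0,0,0,0,0],[0.001,0,0,0,0,0]]]' | grep -E 'force|pos'
```

```text
tool_pos: [0.5779, -0.0168, 0.0381]
contact_force: [-0.9, 6.6, 1.0]
tool_pos: [0.5781, -0.0196, 0.0381]
contact_force: [-0.9, 3.4, 1.4]
tool_pos: [0.5784, -0.0233, 0.0381]
contact_force: [-0.1, 2.8, -0.3]
tool_pos: [0.5785, -0.0243, 0.0381]
contact_force: [-0.7, 2.2, 0.0]
```

```bash
python3 -m handwheel '[[[0.0005,0,0,0,0,0],[0.001,0,0,0,0,0]]]' | grep -E 'force|pos'; python3 -m handwheel '[[[0.0005,0,0,0,0,0],[0.001,0,0,0,0,0]]]' | grep -E 'force|pos';python3 -m handwheel '[[[0.0005,0,0,0,0,0],[0.001,0,0,0,0,0]]]' | grep -E 'force|pos';python3 -m handwheel '[[[0.0005,0,0,0,0,0],[0.001,0,0,0,0,0]]]' | grep -E 'force|pos'
```

```text
tool_pos: [0.5786, -0.0253, 0.0381]
contact_force: [-0.1, 1.9, 0.7]
tool_pos: [0.5787, -0.0265, 0.0381]
contact_force: [-0.1, 1.9, -0.5]
tool_pos: [0.5787, -0.0267, 0.0381]
contact_force: [0.0, 3.4, 0.5]
tool_pos: [0.5787, -0.0268, 0.0381]
contact_force: [-0.2, 4.7, 1.1]
```

```bash
python3 -m handwheel '[[[0.0005,0,0,0,0,0],[0.001,0,0,0,0,0],[0.0015,0,0,0,0,0],[0.002,0,0,0,0,0]]]' | grep -E 'force|pos'; python3 -m handwheel '[[[0.0005,0,0,0,0,0],[0.001,0,0,0,0,0],[0.0015,0,0,0,0,0],[0.002,0,0,0,0,0]]]' | grep -E 'force|pos';python3 -m handwheel '[[[0.0005,0,0,0,0,0],[0.001,0,0,0,0,0],[0.001,0,0,0,0,0]]]' | grep -E 'force|pos'
```

```text
tool_pos: [0.5788, -0.0276, 0.0381]
contact_force: [-0.8, 7.3, 1.4]
tool_pos: [0.5788, -0.0281, 0.0381]
contact_force: [-0.8, 8.8, 1.6]
tool_pos: [0.5788, -0.0281, 0.0382]
contact_force: [-1.3, 10.7, 1.9]
```

```bash
python3 -m handwheel '[[[0.0005,0,0,0,0,0],[0.001,0,0,0,0,0],[0.0015,0,0,0,0,0],[0.002,0,0,0,0,0]]]' | grep -E 'force|pos'; python3 -m handwheel '[[[0.0005,0,0,0,0,0],[0.001,0,0,0,0,0],[0.0015,0,0,0,0,0],[0.002,0,0,0,0,0]]]' | grep -E 'force|pos'; python3 st.py; python3 - <<'E'
from h import *
im=snapshot('wrist');cv2.imwrite('pics/j.png',cv2.resize(im,(800,600))[:,:,::-1])
E
```

```text
tool_pos: [0.5788, -0.0282, 0.0382]
contact_force: [-0.9, 14.0, 3.6]
tool_pos: [0.5788, -0.0283, 0.0382]
contact_force: [-2.0, 17.1, 4.7]
t 20.32 world [ 0.5788 -0.0283  0.0382] win [ 0.0004 -0.1819] Fwin [-0.61 17.22] 4.68 o 0.006 az z 4.94
```

View pics/j.png

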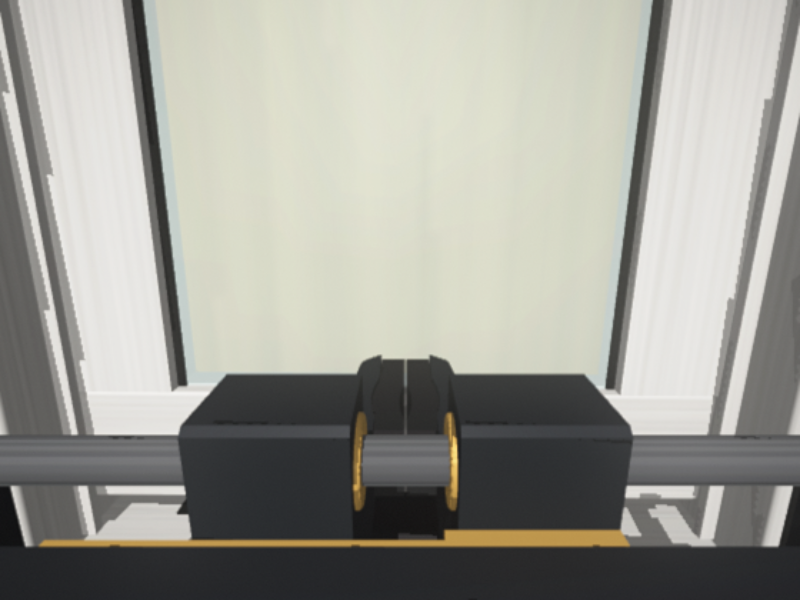

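It's a hard stop: the position held at −0.028 while the force rose from 9 to 17 N, and the travel since the latch first resisted is 16 mm as expected. I'll back off, lift and check that the sash holds.

```bash
python3 -m handwheel '[[[-0.003,0,0,0,0,0],[-0.007,0,0,0,0,0],[-0.012,0,0,0,0,0],[-0.018,0,0,0,0,0],[-0.024,0,0,0,0,0],[-0.028,-0.01,0,0,0,0],[-0.028,-0.04,0,0,0,0],[-0.028,-0.08,0,0,0,0],[-0.028,-0.12,0,0,0,0],[-0.028,-0.16,0,0,0,0],[-0.028,-0.19,0,0,0,0],[-0.028,-0.2,0,0,0,0]]]'; python3 -m handwheel '[[[0,0,0,0,0,0],[0,0,0,0,0,0],[0,0,0,0,0,0]]]'; python3 st.py; python3 - <<'E'
from h import *
im=snapshot('wrist');cv2.imwrite('pics/k.png',cv2.resize(im,(800,600))[:,:,::-1])
E
```

```text
clock: 21.37
tool_pos: [0.5798, -0.0095, 0.2439]
eef_rot: [-0.517, 0.477, -0.482, 0.522]
contact_force: [-0.1, 0.0, 0.7]
opening: 0.004
clock: 21.62
tool_pos: [0.576, -0.009, 0.2364]
eef_rot: [0.52, -0.48, 0.479, -0.519]
contact_force: [-0.0, 0.1, -0.1]
opening: 0.002
t 21.62 world [ 0.576  -0.009   0.2364] win [-0.0009 -0.1624] Fwin [-0.01  0.13] -0.13 o 0.002 az z 4.58
```

View pics/k.png

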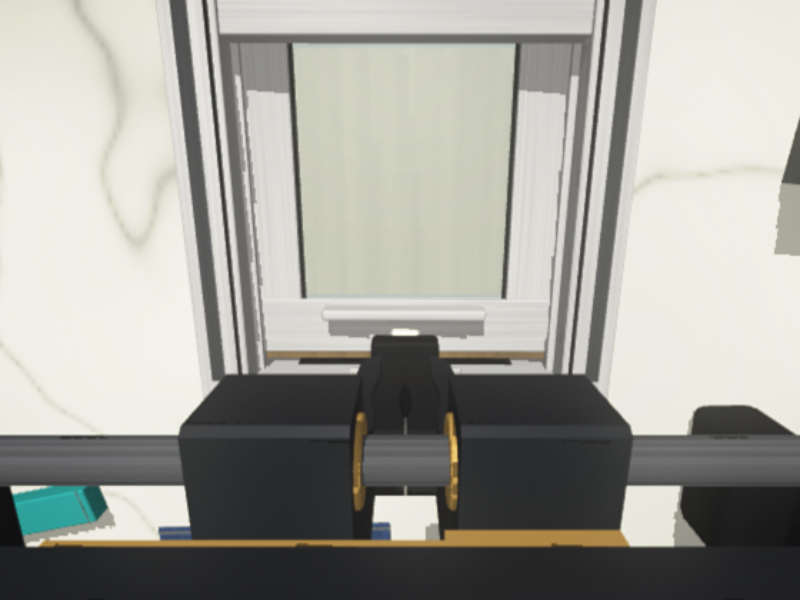

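The lip's rear edge is at about (405,309) and the sash's front edge at about (300,350), close to the jamb. I'll measure both.

```bash
python3 - <<'E'
from h import *
for n,u,v,z in [('lip',405,309,.049),('front',300,350,.032),('pane',405,35,.058)]: print(n,win(ray('wrist',u*.7,v*.7,z)).round(4))
snapshot('scene')
for d in boxes_of('block','scene'): b=d['bbox'];print(np.round(b),round(d['confidence'],2),ray('scene',(b[0]+b[2])/2,(b[1]+b[3])/2,.015).round(3))
E
```

```text
lip [-0.0011 -0.1902]
front [-0.0829 -0.2283]
pane [-0.001  -0.0146]
[418. 209. 449. 229.] 0.85 [0.252 0.301 0.015]
[274. 150. 286. 175.] 0.7 [ 0.266 -0.255  0.015]
[205. 175. 231. 189.] 0.55 [ 0.445 -0.402  0.015]
[243. 201. 463. 364.] 0.47 [0.593 0.161 0.015]
```

```bash
python3 -c "from plant import job;print(job.finish_job())"
```

```text
the job is handed in; nothing more can be done
None
```

The block is on the blue mat and the sash is shut behind the latch; I handed the job in at about 22 s of the 67 s allowed. `finish_job` gave no verdict.

- **Block:** I pressed the white block from above and dragged it out from under the rib. The drag itself took about 11–12 N, with a short peak of 21 N, above the suggested 5–10 N but well below the 80 N limit. I then gripped it, carried it over and set it down on the free part of the mat. The last scene detection put it at about (0.445, −0.402) m, roughly 40 mm from the mat's middle. The picture taken after letting go showed the tape measure and screwdriver where they had been.
- **Sash:** I hooked the pull and pushed slowly. The latch resisted with a peak of about 13 N, and 16 mm further on the sash met a hard stop. The force there rose to 17 N with no further movement (limit 38 N).
- **After letting go:** The final picture showed the sash still shut, with its front edge about 11–14 mm from the jamb (18 mm allowed). The robot was clear of everything.

**Checks that were weaker or disagreed:**
- I could not see the roller itself. That it is down is inferred from the force pattern, the 16 mm of travel and the sash staying put.
- The estimates of the final gap differed by about 3 mm between the camera and the arm's own position, which is within calibration error.
- I did not check the pliers, battery, laser level and glass gauge individually, but the arm did not go near them.

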